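# Free a seized ground stopper

## Robot

A 6-joint arm with a two-finger parallel gripper is mounted at the origin on a cart in front of the work surface, level with it; the furniture and walls round the work are solid. World frame = base frame: x ahead of the robot, y to its left, z up, the work surface at z = 0. Lengths are in m, angles in degrees, forces in N, time in s.
With the tool pointing down it reaches from about 0.35 to 0.875 m from the base axis. Payload 4.2 kg.
Tool frame: the origin (TCP) lies on the front face of the gripper's body, between the roots of the fingers; the fingertips stand 70 mm ahead of it and the grasp point (between the pads) lies 51 mm ahead of it (r.nose_length is the distance from the TCP to the fingertips, in m); z points along the fingers, y is the direction in which the jaws open and shut (so a half turn about z gives the same grasp; the last joint's range is limited). The gripper opens to 87 mm and grips with 3 to 60 N. Pads are 19 mm wide; open, the fingers measure 117 mm over their backs; the gripper's body (75 mm by 190 mm) begins 51 mm behind the grasp point.
Start: joints at [83.171, 22.042, 0.453, 0, -68.411, -14.817], TCP at [0.231, 0.581, 0.292] pointing down, gripper open.
Joint ranges: [-179.83, 179.83], [-69.29, 118.12], [-61.27, 80.66], [-181.25, 117.63], [-171.15, -9.14], [-177.46, 177.46]. Speed limits (degrees/s): [159.86, 159.86, 180, 180, 180, 180].

## Interface

Orientations are given as a 3x3 rotation matrix whose columns are the frame's x, y, z axes.
In Python, from station import telemetry, capture, order, r gives the robot as it stands.
- The arm moves only by the tool drive_tool, never from a script. Its argument "series" is a list of rows, each a list of 4 numbers: the shift along the tool's x, y, z as a fraction of full scale, then the turn about the tool's z as a fraction of full scale. In form: [[dx, dy, dz, turn], ...]. A call has 1 to 10 rows; each row is the pose to reach, as a shift and turn from the pose commanded when the call began, along the tool's axes at that moment; what a row does not reach only later rows make up. Full scale, the value 1, is 0.12 m for a shift and 2 rad for a turn. A row lasts 1/8 s, in which the tool goes at most 62.5 mm and 10.7 degrees, less where a joint would pass 70% of its speed; a pose out of reach is approached as far as the arm can. A call with a number of a shift or a turn outside -1 to 1 is refused whole. A call with a gripper value outside its range is refused whole. "fingers" is the finger opening in mm, from 0 to 87, set as the call begins (left out, the last holds). The fingers move at their own pace and stop on an object; the grip force is fixed at half the most. Time passes only in rows, so rows that repeat a pose let the fingers close. It gives the time, the measured TCP pose, the force and the opening at its end, in the units of the state.
- telemetry.sense(): the state, without advancing time (a new reading comes with each control period).
- capture(name): name is "side" or "top" or "wrist"; returns a dict with "color" (384x512x3 uint8, blue, green, red), "fx", "fy", "cx", "cy" (pixels), "eye" and "attitude" of the camera in the world; the wrist camera has in their place "mount" (4x4, takes a point from camera to tool coordinates, whose origin is the TCP and whose axes are the flange's). Camera axes: x right, y up, looking along -z (the intrinsics and any distortion apply to the point x, -y, -z); pixel columns grow to the right and rows downward; lengths in m; the calibration is good to about 2 mm. A picture is of the moment at which its call begins: read the wrist's pose just before it. There is no depth.
- order.finish_job(): hands the job in, once; it reports no verdict.
The state is a dict: "time_s": time; "joints": joint angles; "joint_velocities": joint speeds; "effort": joint torques, N m; "tcp_pos": TCP position; "ee_rot": TCP orientation; "wrist_force": force on the tool from outside, world axes, zero at the start; "moment": the same for the moment, N m; "gripper_width": opening from 0.0 (shut) to 1.0 (fully open).
Only numpy, scipy, OpenCV 4.12 (cv2) and the standard library are available. Lean on these libraries where they do the work, as an engineer would, in place of code of your own. Each camera call takes 0.05 s, during which the arm holds its last target. There are 200 camera calls.

## Task

The flat-headed stopper has seized in the neck of its square amber bottle: a straight pull only brings the bottle up with it. Work it loose by twisting it back and forth while drawing it up a little at a time, so that the bottle stays down in its steel cradle, then stand the stopper upright, foot down, well inside the empty moisture tin and let it go. Leave the look-alike bottle with the ball stopper and the tin of soil alone.

Things in the scene. Friction and masses are not known exactly. Their poses are not given: they have to be found in the camera images.
- stopper: Frosted ground stopper, 62 mm tall, about 60 g. Origin: middle of the shank's flat foot; z up through the head. Round shank 24 mm in diameter, 30 mm long; above it a collar 33 mm in diameter (30 to 35 mm up) that sits on the bottle's rim at the start; then a flat upright head from 35 to 62 mm up, 32 mm along the stopper's x, 14 mm thick along its y: grip it across these 14 mm.
- stopper_head (a point): Point on the stopper's axis in the middle of its flat head, 48 mm above the foot: the height to grip at. Axes as the stopper's. While the shank is being turned, either way, little of its friction opposes the pull: strokes of about 1 rad to and fro (0.2 to 0.4 N m), drawn up about 4 mm in each, bring it out. It is free when its foot is above the rim (30 mm of travel).
- square_bottle (a joint): How far (m) the bottle with the seized stopper has been lifted in its cradle; 0 is fully down. It weighs about 1 kg, is free to rise and sinks back by itself, but cannot turn. The stopper is held in it by friction round the shank: a straight pull takes more than the bottle's weight, so the bottle rises with it.
- bottle_neck (a point): Centre of the rim of that bottle's neck, 118 mm above the worktop when the bottle is down; z up. Neck 40 mm in diameter outside, bottle body 60 mm square and 72 mm high, amber.
- cradle_flat: Steel cradle fixed to the worktop that holds the bottle with the flat-headed stopper: base plate 92 x 92 x 6 mm, square walls up to 34 mm. Origin: middle of its underside.
- cradle_ball: The same cradle with a look-alike square amber bottle whose stopper has a round ball head 28 mm in diameter (top 154 mm above the worktop); not to be touched. Either cradle may be the left one. Origin: middle of its underside.
- empty_tin: Empty open aluminium moisture tin, 60 mm in diameter, 26 mm high, loose, 80 g; floor 2 mm thick, clear inside diameter 44 mm at least. Origin: middle of its underside, z up.
- soil_tin: Tin of the same size with brown soil in it, loose; to be left alone. Either tin may be the left one. Origin: middle of its underside.
Things that resemble listed ones, but are neither listed nor needed, are in the scene too. What is shaped like the stopper but yellow is not meant.

How it is judged (in metres and radians):
On the way:
1. the stopper is out of the neck, the bottle down in its cradle (z of stopper in the frame of bottle_neck above 0.003 m and value of joint square_bottle below 0.006 m), for 0.1 s.
At the end, for the whole second after the job is handed in: The stopper stands upright (within 10 degrees) and at rest on the floor of the empty moisture tin, its foot's centre within 15 mm of the tin's centre; the tin is flat on the worktop within 50 mm of where it was; the bottle is fully down in its cradle (within 4 mm) (horizontal distance between stopper and empty_tin below 0.015 m and z of stopper in the frame of empty_tin below 0.008 m and angle between stopper's own z axis and vertical below 0.17 rad and linear speed of stopper below 0.02 m/s and distance of empty_tin from where it was at the start of the episode below 0.05 m and height (world z) of empty_tin below 0.006 m and value of joint square_bottle below 0.004 m); the robot touches nothing.
It fails at once if the bottle is pulled up more than 20 mm in its cradle (value of joint square_bottle above 0.02 m).
It fails at once if the tin of soil is moved more than 20 mm (distance of soil_tin from where it was at the start of the episode above 0.02 m).
It fails at once if the look-alike bottle or its cradle is pushed harder than 10 N (contact force between cradle_ball and anything else above 10 N).
It also fails if it takes over 69 s, if anything falls off the work surface, if the arm or the gripper's body presses on something with over 40 N, if the wrist force passes 120 N, or if a joint passes its speed limit or range.

## Working session

There is one attempt and no reset: what is moved stays moved. The work goes in short steps, Python scripts to look and compute and a tool call to move; the robot and the scene stay as the last step left them, time stands still between calls to the robot, and variables do not carry over. Pictures are saved under pics/ and viewed, about 8 in all and at most 12, crops included, and the job is handed in when it is done.

Besides the shell and the picture viewer there is one more tool, called by a JSON object that holds its "op" and its "data", one argument or row to a line. drive_tool: Moves the arm, as the interface text tells. Shift numbers are shares of 0.12 m and turn numbers shares of 2 rad, none past 1 either way. Its arguments: {"type":"object","properties":{"series":{"type":"array","items":{"type":"array","items":{"type":"number","minimum":-1,"maximum":1}}},"fingers":{"type":"number"}},"required":["series"]}

```bash
mkdir -p pics; ls; python3 - <<'E'
from station import telemetry, capture, order, r
import cv2,numpy as np
s=telemetry.sense();print(s['time_s'],s['tcp_pos'],np.round(s['ee_rot'],3),s['gripper_width'])
a=capture('top');b=capture('side')
for n,c in(('top',a),('side',b)):
    cv2.imwrite(f'pics/{n}0.png',c['color']);print({k:np.round(v,4).tolist() for k,v in c.items() if k!='color'})
E
```

```text
pics
0.0 [0.23035169 0.58050593 0.29113355] [[ 0.929 -0.369 -0.001]
 [-0.369 -0.929 -0.002]
 [ 0.     0.002 -1.   ]] 1.0025919147226563
{'fx': 397.4349, 'fy': 397.4349, 'cx': 252.9737, 'cy': 190.0357, 'eye': [0.4814, 0.0249, 1.0005], 'attitude': [[0.0214, 0.9972, -0.0711], [-0.9997, 0.0219, 0.0052], [0.0068, 0.0709, 0.9975]]}
{'fx': 413.6193, 'fy': 413.6193, 'cx': 253.9372, 'cy': 194.1243, 'eye': [0.3936, -0.6741, 0.6185], 'attitude': [[0.9783, 0.1212, -0.1682], [-0.2073, 0.5777, -0.7895], [0.0015, 0.8072, 0.5902]]}
```

View pics/top0.png

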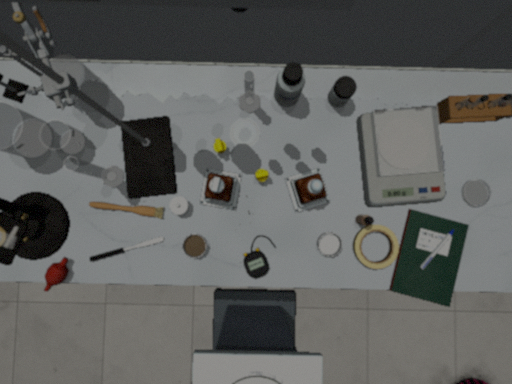

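View pics/side0.png

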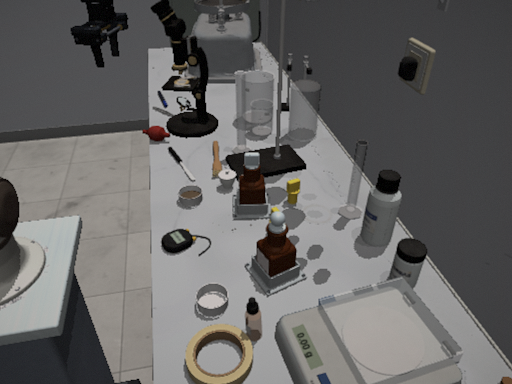

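Top view: flat-stopper bottle at (219,187), ball bottle at (310,188), soil tin at (194,245), empty tin at (329,244). The side view confirms this, with the ball bottle nearer the side camera. I'll enlarge both.

```bash
python3 - <<'E'
import cv2,numpy as np
a=cv2.imread('pics/top0.png');b=cv2.imread('pics/side0.png')
f=lambda i,x,y,w,h,k:cv2.resize(i[y:y+h,x:x+w],(w*k,h*k),interpolation=cv2.INTER_CUBIC)
o=np.zeros((600,800,3),np.uint8)
o[:300,:400]=f(a,195,165,50,50,6)[:300,:300].repeat(1,0) if 0 else f(a,190,165,80,60,5)
o[:300,400:]=f(a,290,215,80,60,5)
o[300:,:400]=f(b,215,145,80,60,5)
o[300:,400:]=f(b,172,270,80,60,5)
o=np.clip(o*1.3,0,255).astype(np.uint8)
cv2.imwrite('pics/crop1.png',o)
E
```

```text
(no output)
```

View pics/crop1.png

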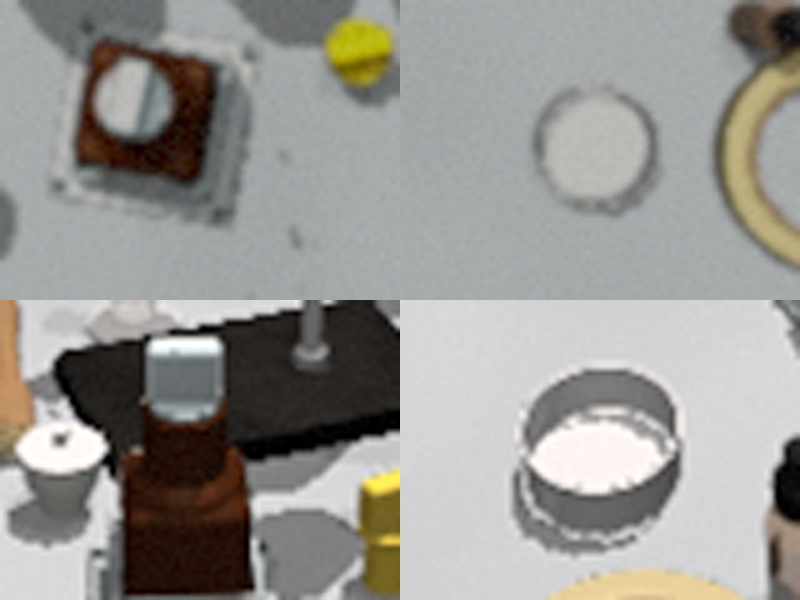

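Enlarged crop: the flat head's top is centred near (214.8,184.7) in the top view, with its long side nearly along image-vertical. Its collar centre is near (216.9,184.6), and in the side view its top centre is at about (252,153.5). The empty tin's rim centre is at about (309.5,244.7) in the top view.

```bash
cat > h.py <<'E'
from station import telemetry, capture, order, r
import cv2,numpy as np
def cam(c,s=None):
    if 'mount' in c:
        T=np.array(c['mount']); R0=np.array(s['ee_rot']); return R0@T[:3,:3], R0@T[:3,3]+np.array(s['tcp_pos'])
    return np.array(c['attitude']),np.array(c['eye'])
def onz(c,u,v,z,s=None):
    R,e=cam(c,s); d=R@np.array([(u-c['cx'])/c['fx'],-(v-c['cy'])/c['fy'],-1]); return e+d*(z-e[2])/d[2]
def proj(c,p,s=None):
    R,e=cam(c,s); q=R.T@(np.array(p)-e); return c['cx']+c['fx']*q[0]/-q[2], c['cy']-c['fy']*q[1]/-q[2]
def tool(p,s):   # world vector -> shares of the tool's shift
    return np.round(np.array(s['ee_rot']).T@np.array(p)/0.12,3)
E
python3 - <<'E'
from h import *
s=telemetry.sense();a=capture('top');b=capture('side');w=capture('wrist')
print({k:np.round(v,4).tolist() for k,v in w.items() if k!='color'})
P=lambda *x:print(np.round(onz(*x),4))
P(a,214.8,184.7,.15);P(a,216.9,184.6,.123);P(b,252,153.5,.15)
for u,v in((147,57),(138,138),(95,40),(78,165)):P(a,190+u/5,165+v/5,.12)
P(a,290+197/5,215+148/5,.026) # crop x offset 400
P(b,172+200/5,270+122/5,.026)
E
```

```text
{'fx': 272.7097, 'fy': 272.7097, 'cx': 260.1218, 'cy': 195.2768, 'mount': [[-0.0002, 0.9691, 0.2467, 0.0675], [1.0, 0.0004, -0.0007, 0.001], [-0.0008, 0.2467, -0.9691, -0.0927], [0.0, 0.0, 0.0, 1.0]]}
[0.5517 0.1026 0.15  ]
[0.5542 0.1004 0.123 ]
[0.5545 0.1027 0.15  ]
[0.5729 0.0956 0.12  ]
[0.5367 0.0986 0.12  ]
[0.58  0.119 0.12 ]
[0.5241 0.1249 0.12  ]
[ 0.4216 -0.1693  0.026 ]
[ 0.4235 -0.1687  0.026 ]
```

{"op": "drive_tool", "data": {
  "series": [
    [0.15, 0.5, 0, 0],
    [0.3, 1, 0, 0],
    [0.3, 1, 0, 0]
  ]
}}

```text
time_s: 0.62
tcp_pos: [0.2192, 0.4514, 0.2919]
ee_rot: [[0.929, -0.37, -0.001], [-0.37, -0.929, -0.003], [-0.0, 0.003, -1.0]]
wrist_force: [0.3, 0.7, -0.0]
gripper_width: 1.003
```

{"op": "drive_tool", "data": {
  "series": [
    [0.15, 0.5, 0, -0.073],
    [0.3, 1, 0, -0.146],
    [0.3, 1, 0, -0.146]
  ]
}}

```text
time_s: 1.0
tcp_pos: [0.2085, 0.3282, 0.2925]
ee_rot: [[0.996, -0.086, -0.001], [-0.086, -0.996, 0.001], [-0.001, -0.001, -1.0]]
wrist_force: [-0.4, 1.0, 0.2]
gripper_width: 0.995
```

{"op": "drive_tool", "data": {
  "series": [
    [0.5, 0.27, 0, 0],
    [0.98, 0.55, 0, 0],
    [0.98, 0.55, 0, 0]
  ]
}}

```text
time_s: 1.38
tcp_pos: [0.3231, 0.2549, 0.2925]
ee_rot: [[0.996, -0.091, 0.001], [-0.091, -0.996, 0.0], [0.001, -0.0, -1.0]]
wrist_force: [0.4, -0.1, 0.4]
gripper_width: 1.002
```

{"op": "drive_tool", "data": {
  "series": [
    [0.5, 0.27, 0, 0],
    [0.98, 0.55, 0, 0],
    [0.98, 0.55, 0, 0]
  ]
}}

```text
time_s: 1.75
tcp_pos: [0.4347, 0.1791, 0.2919]
ee_rot: [[0.996, -0.09, 0.0], [-0.09, -0.996, -0.0], [0.0, 0.0, -1.0]]
wrist_force: [-0.1, 0.0, 0.2]
gripper_width: 0.999
```

{"op": "drive_tool", "data": {
  "series": [
    [0.5, 0.27, 0, 0],
    [0.98, 0.55, 0, 0],
    [0.98, 0.55, 0, 0],
    [0.98, 0.55, 0, 0]
  ]
}}

```text
time_s: 2.25
tcp_pos: [0.5436, 0.1046, 0.2916]
ee_rot: [[0.996, -0.086, -0.001], [-0.086, -0.996, -0.0], [-0.001, 0.0, -1.0]]
wrist_force: [-0.5, -0.4, -0.2]
gripper_width: 0.999
```

```bash
python3 - <<'E'
from h import *
import pickle
s=telemetry.sense();w=capture('wrist');pickle.dump((s,w),open('w1.pkl','wb'))
print(s['time_s'],s['tcp_pos'],s['joints'])
print(proj(w,(.5535,.102,.15),s))
cv2.imwrite('pics/w1.png',cv2.resize(w['color'],(800,600),interpolation=cv2.INTER_CUBIC))
E
```

```text
2.25 [0.54362756 0.10459656 0.29163257] [ 2.76589254e+01  1.51500871e+01 -9.72293449e+00 -2.34951238e-02
 -6.51809494e+01  5.74240178e+01]
(np.float64(260.666359030738), np.float64(192.30344365174082))
```

View pics/w1.png

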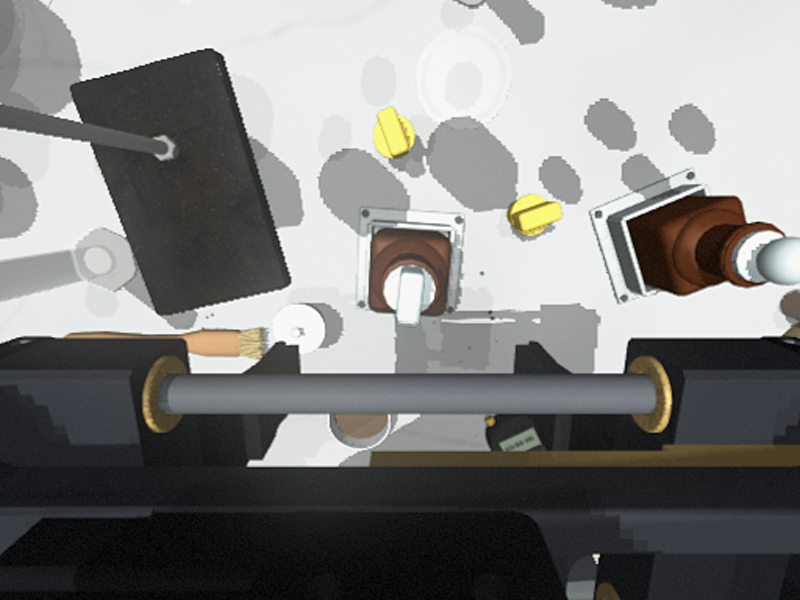

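The wrist view shows the flat head near (410,295), close to the predicted (407,300), and slightly tilted. I'll zoom in for the yaw.

```bash
python3 - <<'E'
from h import *
import pickle
s,w=pickle.load(open('w1.pkl','rb'))
cv2.imwrite('pics/w1c.png',cv2.resize(w['color'][150:215,220:300],None,fx=9,fy=9,interpolation=cv2.INTER_CUBIC))
E
```

```text
(no output)
```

View pics/w1c.png

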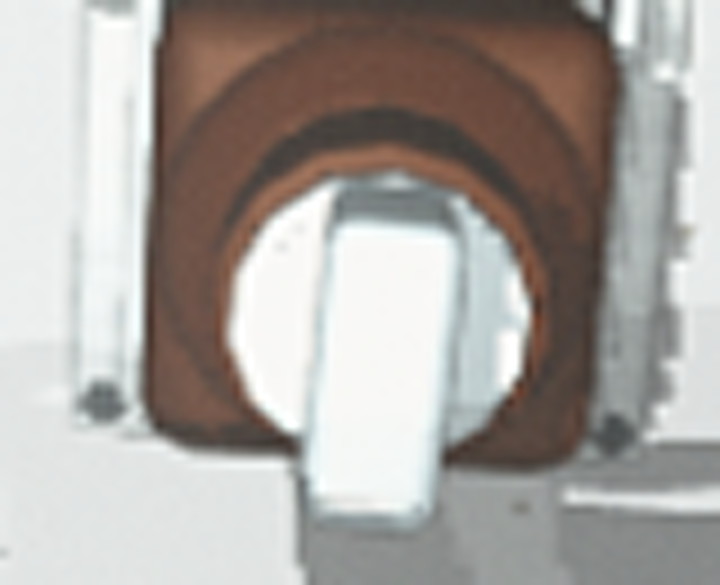

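The head's top-face corners in this crop are about (330,222), (460,232), (438,518) and (312,510). The collar disc is centred near (378,322).

```bash
python3 - <<'E'
from h import *
import pickle
s,w=pickle.load(open('w1.pkl','rb'))
q=[onz(w,220+u/9,150+v/9,.15,s) for u,v in((330,222),(460,232),(438,518),(312,510))]
q=np.array(q);print(np.round(q,4),q.mean(0))
d=(q[0]+q[1]-q[2]-q[3])/2;print('len',np.linalg.norm(d),'yaw',np.degrees(np.arctan2(d[1],d[0])),'w',np.linalg.norm(q[0]-q[1]))
print(onz(w,220+378/9,150+322/9,.123,s))
R=np.array(s['ee_rot']);print('tool yaw',np.degrees(np.arctan2(R[1,0],R[0,0])))
m=q.mean(0); print(tool(np.r_[m[:2],.136+.051]-s['tcp_pos'],s))
E
```

```text
[[0.5695 0.1041 0.15  ]
 [0.5675 0.0917 0.15  ]
 [0.5388 0.0961 0.15  ]
 [0.5408 0.1085 0.15  ]] [0.5541545  0.10008288 0.15      ]
len 0.029033579455030604 yaw -8.679832711884591 w 0.01261427574855439
[0.55336768 0.1006195  0.123     ]
tool yaw -4.926934472451604
[0.091 0.03  0.872]
```

{"op": "drive_tool", "data": {
  "series": [
    [0.09, 0.03, 0.3, 0.033],
    [0.09, 0.03, 0.6, 0.033],
    [0.09, 0.03, 0.8, 0.033],
    [0.09, 0.03, 0.805, 0.033],
    [0.09, 0.03, 0.805, 0.033]
  ]
}}

```text
time_s: 2.92
tcp_pos: [0.5541, 0.1005, 0.1972]
ee_rot: [[0.989, -0.149, 0.002], [-0.149, -0.989, 0.001], [0.002, -0.001, -1.0]]
wrist_force: [0.5, 0.3, 0.9]
gripper_width: 1.002
```

{"op": "drive_tool", "data": {
  "series": [
    [0, 0, 0, 0],
    [0, 0, 0, 0],
    [0, 0, 0, 0],
    [0, 0, 0, 0],
    [0, 0, 0, 0],
    [0, 0, 0, 0]
  ],
  "fingers": 0
}}

```text
time_s: 3.68
tcp_pos: [0.5539, 0.0992, 0.1956]
ee_rot: [[0.988, -0.151, -0.0], [-0.151, -0.988, -0.0], [-0.0, 0.0, -1.0]]
wrist_force: [-0.5, 0.1, 0.1]
gripper_width: 0.404
```

```bash
python3 - <<'E'
from h import *
s=telemetry.sense();w=capture('wrist');b=capture('side')
print(s['gripper_width']*87,s['wrist_force'],s['moment'],s['tcp_pos'])
x=cv2.resize(w['color'][140:290,160:360],(400,300),interpolation=2)
y=cv2.resize(b['color'][110:230,180:340],(400,300),interpolation=2)
cv2.imwrite('pics/g1.png',np.hstack([x,y]))
E
```

```text
35.1198847452352 [-0.50352235  0.07607951  0.10276123] [-0.00665568  0.00035199 -0.01462706] [0.55390385 0.09920092 0.19557364]
```

View pics/g1.png

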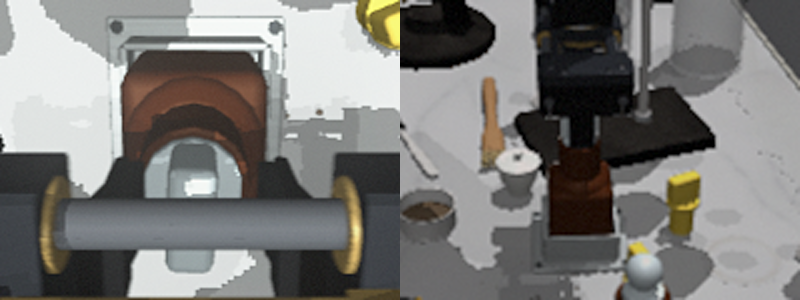

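The fingers are still closing (35 mm open), centred either side of the head, which sits at about (192,200) in the wrist crop.

{"op": "drive_tool", "data": {
  "series": [
    [0, 0, 0, 0],
    [0, 0, 0, 0],
    [0, 0, 0, 0],
    [0, 0, 0, 0],
    [0, 0, 0, 0],
    [0, 0, 0, 0]
  ]
}}

```text
time_s: 4.53
tcp_pos: [0.5544, 0.0999, 0.1959]
ee_rot: [[0.989, -0.151, 0.002], [-0.151, -0.989, 0.001], [0.001, -0.002, -1.0]]
wrist_force: [0.1, 5.7, -0.5]
gripper_width: 0.155
```

```bash
python3 -c "
from h import *
s=telemetry.sense();print(s['gripper_width']*87,s['wrist_force'],s['moment'],s['tcp_pos'])"
```

```text
13.445366076189666 [ 0.13864163  5.66490099 -0.46318963] [ 1.7162166  -0.22772966  0.02722996] [0.55436603 0.0998784  0.19588701]
```

{"op": "drive_tool", "data": {
  "series": [
    [0, -0.006, 0, 0.06],
    [0, -0.006, 0, 0.12],
    [0, -0.006, 0, 0.18],
    [0, -0.006, 0, 0.25]
  ]
}}

```text
time_s: 5.03
tcp_pos: [0.5546, 0.1, 0.1959]
ee_rot: [[0.793, -0.61, 0.002], [-0.61, -0.793, 0.0], [0.001, -0.001, -1.0]]
wrist_force: [2.4, 2.9, -0.0]
gripper_width: 0.161
```

{"op": "drive_tool", "data": {
  "series": [
    [0, 0, 0, -0.06],
    [0, 0, -0.004, -0.12],
    [0, 0, -0.008, -0.18],
    [0, 0, -0.013, -0.24],
    [0, 0, -0.018, -0.3],
    [0, 0, -0.022, -0.36],
    [0, 0, -0.026, -0.42],
    [0, 0, -0.026, -0.5]
  ]
}}

```text
time_s: 6.02
tcp_pos: [0.5529, 0.1003, 0.1972]
ee_rot: [[0.939, 0.345, -0.003], [0.345, -0.939, 0.001], [-0.003, -0.002, -1.0]]
wrist_force: [-0.6, 5.7, -4.2]
gripper_width: 0.161
```

```bash
python3 - <<'E'
from h import *
s=telemetry.sense();b=capture('side')
print(s['gripper_width']*87,s['wrist_force'],s['moment'],s['tcp_pos'],s['joints'][5])
y=cv2.resize(b['color'][120:220,190:310],(720,600),interpolation=2)
cv2.imwrite('pics/t1.png',y)
E
```

```text
14.015121116958143 [-0.63896327  5.70231822 -4.15223437] [ 1.82534959  0.05069472 -0.15614902] [0.55294473 0.10027553 0.19724201] 83.49053190113499
```

View pics/t1.png

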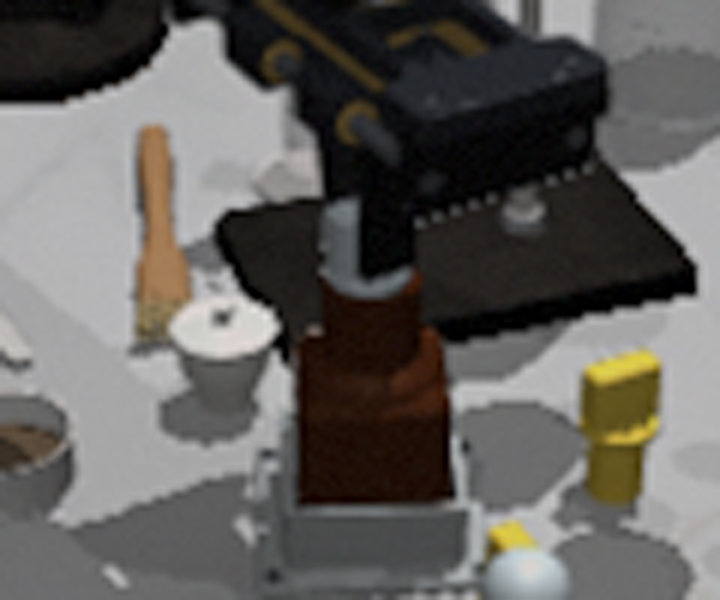

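The side view shows the stopper turning with the grip, and the bottle body still down in its cradle. Continuing the strokes.

{"op": "drive_tool", "data": {
  "series": [
    [0, 0, -0.002, 0.06],
    [0, 0, -0.008, 0.12],
    [0, 0, -0.014, 0.18],
    [0, 0, -0.02, 0.24],
    [0, 0, -0.026, 0.3],
    [0, 0, -0.032, 0.36],
    [0, 0, -0.034, 0.42],
    [0, 0, -0.034, 0.5]
  ]
}}

```text
time_s: 7.08
tcp_pos: [0.554, 0.1, 0.2014]
ee_rot: [[0.792, -0.611, -0.001], [-0.611, -0.792, 0.0], [-0.001, 0.0, -1.0]]
wrist_force: [3.0, 3.5, -5.0]
gripper_width: 0.157
```

{"op": "drive_tool", "data": {
  "series": [
    [0, 0, -0.002, -0.06],
    [0, 0, -0.008, -0.12],
    [0, 0, -0.014, -0.18],
    [0, 0, -0.02, -0.24],
    [0, 0, -0.026, -0.3],
    [0, 0, -0.032, -0.36],
    [0, 0, -0.034, -0.42],
    [0, 0, -0.034, -0.5]
  ]
}}

```text
time_s: 8.07
tcp_pos: [0.553, 0.1003, 0.2052]
ee_rot: [[0.939, 0.344, -0.003], [0.344, -0.939, 0.001], [-0.003, -0.002, -1.0]]
wrist_force: [-0.2, 5.5, -4.3]
gripper_width: 0.163
```

```bash
python3 - <<'E'
from h import *
s=telemetry.sense();b=capture('side')
print(s['gripper_width']*87,s['wrist_force'],s['moment'],s['tcp_pos'],s['joints'][5])
y=cv2.resize(b['color'][120:220,190:310],(720,600),interpolation=2)
cv2.imwrite('pics/t2.png',y)
E
```

```text
14.147251579814077 [-0.21055092  5.54110392 -4.32562427] [ 1.89065224 -0.01386859 -0.14630396] [0.55299246 0.1002786  0.2051732 ] 83.49038882828225
```

View pics/t2.png

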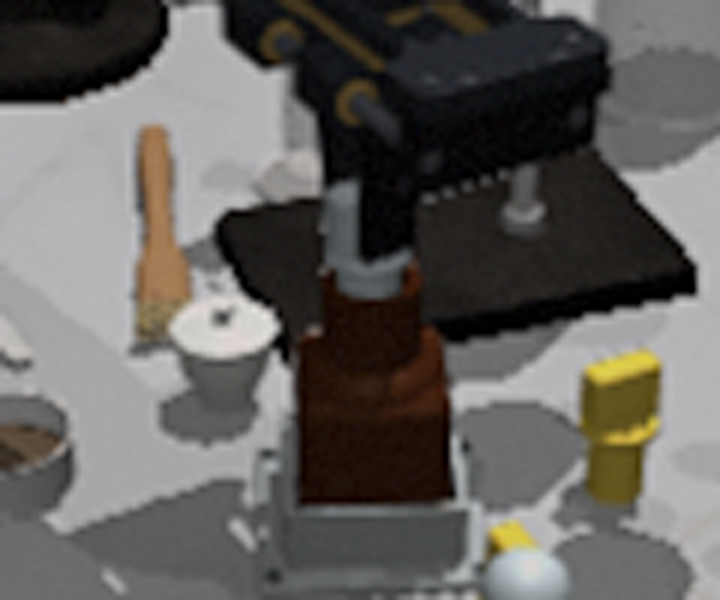

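The collar now stands clear of the rim, with the shank visible at about (370,285), and the bottle is down. Lifted about 9 mm so far; carrying on.

{"op": "drive_tool", "data": {
  "series": [
    [0, 0, -0.002, 0.06],
    [0, 0, -0.008, 0.12],
    [0, 0, -0.014, 0.18],
    [0, 0, -0.02, 0.24],
    [0, 0, -0.026, 0.3],
    [0, 0, -0.032, 0.36],
    [0, 0, -0.036, 0.42],
    [0, 0, -0.036, 0.5]
  ]
}}

```text
time_s: 9.12
tcp_pos: [0.5539, 0.1001, 0.2097]
ee_rot: [[0.792, -0.611, -0.001], [-0.611, -0.792, 0.0], [-0.001, 0.0, -1.0]]
wrist_force: [2.8, 2.5, -5.6]
gripper_width: 0.162
```

{"op": "drive_tool", "data": {
  "series": [
    [0, 0, -0.002, -0.06],
    [0, 0, -0.008, -0.12],
    [0, 0, -0.014, -0.18],
    [0, 0, -0.02, -0.24],
    [0, 0, -0.026, -0.3],
    [0, 0, -0.032, -0.36],
    [0, 0, -0.036, -0.42],
    [0, 0, -0.036, -0.5]
  ]
}}

```text
time_s: 10.12
tcp_pos: [0.553, 0.1003, 0.2136]
ee_rot: [[0.939, 0.344, -0.003], [0.344, -0.939, 0.001], [-0.003, -0.002, -1.0]]
wrist_force: [0.7, 4.7, -5.5]
gripper_width: 0.16
```

{"op": "drive_tool", "data": {
  "series": [
    [0, 0, -0.002, 0.06],
    [0, 0, -0.008, 0.12],
    [0, 0, -0.014, 0.18],
    [0, 0, -0.02, 0.24],
    [0, 0, -0.026, 0.3],
    [0, 0, -0.032, 0.36],
    [0, 0, -0.036, 0.42],
    [0, 0, -0.036, 0.5]
  ]
}}

```text
time_s: 11.12
tcp_pos: [0.5539, 0.1001, 0.2182]
ee_rot: [[0.792, -0.611, -0.001], [-0.611, -0.792, 0.0], [-0.001, 0.0, -1.0]]
wrist_force: [2.4, 3.5, -4.1]
gripper_width: 0.159
```

{"op": "drive_tool", "data": {
  "series": [
    [0, 0, -0.002, -0.06],
    [0, 0, -0.008, -0.12],
    [0, 0, -0.014, -0.18],
    [0, 0, -0.02, -0.24],
    [0, 0, -0.026, -0.3],
    [0, 0, -0.032, -0.36],
    [0, 0, -0.036, -0.42],
    [0, 0, -0.036, -0.5]
  ]
}}

```text
time_s: 12.12
tcp_pos: [0.5531, 0.0994, 0.2235]
ee_rot: [[0.939, 0.345, -0.003], [0.345, -0.939, -0.001], [-0.003, -0.0, -1.0]]
wrist_force: [-0.1, 2.0, 0.7]
gripper_width: 0.158
```

{"op": "drive_tool", "data": {
  "series": [
    [0, 0, -0.002, 0.06],
    [0, 0, -0.008, 0.12],
    [0, 0, -0.014, 0.18],
    [0, 0, -0.02, 0.24],
    [0, 0, -0.026, 0.3],
    [0, 0, -0.032, 0.36],
    [0, 0, -0.036, 0.42],
    [0, 0, -0.036, 0.5]
  ]
}}

```text
time_s: 13.12
tcp_pos: [0.5531, 0.0987, 0.2279]
ee_rot: [[0.792, -0.611, -0.003], [-0.611, -0.792, -0.003], [-0.001, 0.004, -1.0]]
wrist_force: [-0.7, 1.1, -0.3]
gripper_width: 0.161
```

{"op": "drive_tool", "data": {
  "series": [
    [0, 0, -0.002, -0.06],
    [0, 0, -0.01, -0.12],
    [0, 0, -0.018, -0.18],
    [0, 0, -0.026, -0.24],
    [0, 0, -0.04, -0.26],
    [0, 0, -0.06, -0.26],
    [0, 0, -0.08, -0.26],
    [0, 0, -0.08, -0.26],
    [0, 0, -0.08, -0.26]
  ]
}}

```text
time_s: 14.25
tcp_pos: [0.5539, 0.0999, 0.2381]
ee_rot: [[0.991, -0.132, -0.0], [-0.132, -0.991, -0.0], [-0.0, 0.0, -1.0]]
wrist_force: [-0.2, -0.7, -1.1]
gripper_width: 0.158
```

```bash
python3 - <<'E'
from h import *
s=telemetry.sense();b=capture('side')
print(s['gripper_width']*87,s['wrist_force'],s['moment'],s['tcp_pos'],s['joints'][5])
y=cv2.resize(b['color'][100:220,180:340],(800,600),interpolation=2)
cv2.imwrite('pics/t3.png',y)
E
```

```text
13.779111207365073 [-0.20484279 -0.68191121 -1.0749713 ] [-0.07877963  0.01233075  0.0468337 ] [0.55389508 0.09988073 0.23805544] 55.717230607050475
```

View pics/t3.png

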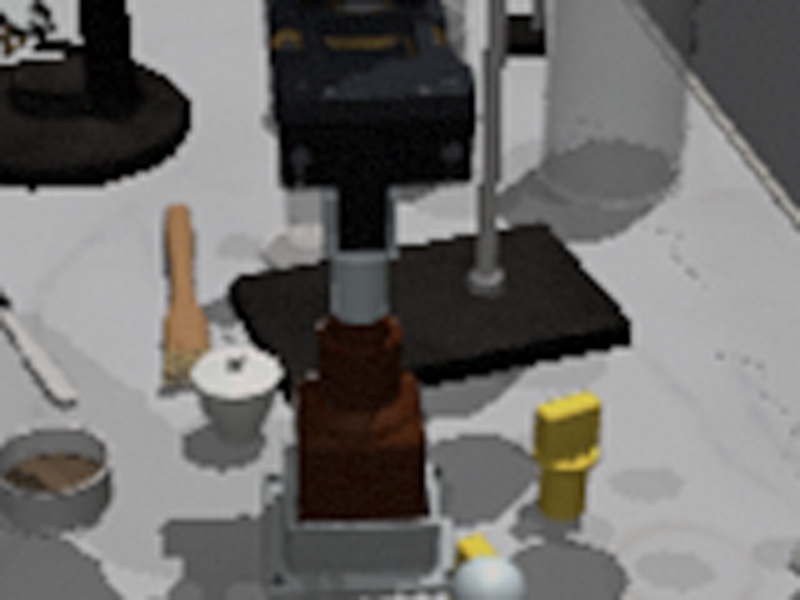

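The stopper is out (shank visible at (358,290), above the rim) with the bottle down. I'll carry it back from the bottles, then across to the empty tin.

{"op": "drive_tool", "data": {
  "series": [
    [-0.3, 0, -0.1, 0],
    [-0.65, 0, -0.1, 0],
    [-1, 0, -0.1, 0],
    [-1, 0, -0.1, 0]
  ]
}}

```text
time_s: 14.8
tcp_pos: [0.4326, 0.1154, 0.2504]
ee_rot: [[0.992, -0.13, -0.001], [-0.13, -0.992, 0.0], [-0.001, -0.0, -1.0]]
wrist_force: [0.1, 0.8, -0.5]
gripper_width: 0.153
```

{"op": "drive_tool", "data": {
  "series": [
    [0.02, 0.26, 0, 0],
    [0.05, 0.52, 0, 0],
    [0.07, 0.79, 0, 0]
  ]
}}

```text
time_s: 15.18
tcp_pos: [0.4316, 0.0199, 0.2503]
ee_rot: [[0.991, -0.131, 0.001], [-0.131, -0.991, -0.0], [0.001, -0.0, -1.0]]
wrist_force: [0.4, -0.3, -0.9]
gripper_width: 0.16
```

{"op": "drive_tool", "data": {
  "series": [
    [0.02, 0.26, 0, 0],
    [0.05, 0.52, 0, 0],
    [0.07, 0.79, 0, 0]
  ]
}}

```text
time_s: 15.55
tcp_pos: [0.4275, -0.0756, 0.2503]
ee_rot: [[0.991, -0.131, 0.001], [-0.131, -0.991, -0.0], [0.001, 0.0, -1.0]]
wrist_force: [0.5, -0.3, 0.6]
gripper_width: 0.158
```

{"op": "drive_tool", "data": {
  "series": [
    [0.02, 0.26, 0, 0],
    [0.05, 0.52, 0, 0],
    [0.07, 0.79, 0, 0],
    [0.07, 0.79, 0, 0],
    [0.07, 0.79, 0, 0]
  ]
}}

```text
time_s: 16.18
tcp_pos: [0.4229, -0.1696, 0.25]
ee_rot: [[0.991, -0.132, -0.0], [-0.132, -0.991, 0.0], [-0.0, -0.0, -1.0]]
wrist_force: [-0.6, 0.3, 0.2]
gripper_width: 0.16
```

```bash
python3 - <<'E'
from h import *
s=telemetry.sense();b=capture('side');w=capture('wrist')
p=np.array(s['tcp_pos']);print(p,s['wrist_force'],s['gripper_width']*87)
print(tool(np.array([.4225,-.169,.116])-p,s))
# foot prediction in crops
f=p-[0,0,.108]
print('side foot',(np.array(proj(b,f))-[152,190])*2.5, 'tin rim',(np.array(proj(b,(.4225,-.169,.026)))-[152,190])*2.5)
print('wrist tin rim',(np.array(proj(w,(.4225,-.169,.026),s))-[180,150])*2.5)
y=cv2.resize(b['color'][190:350,152:312],(400,400),interpolation=2)
x=cv2.resize(w['color'][150:310,180:340],(400,400),interpolation=2)
cv2.imwrite('pics/p1.png',np.hstack([y,x]))
E
```

```text
[ 0.4229229  -0.16955566  0.25003665] [-0.5765617   0.28324057  0.24470247] 13.89698544846598
[-0.004 -0.004  1.117]
side foot [139.11712667 145.66457104] tin rim [148.73146875 261.49739108]
wrist tin rim [196.56433262  86.69607673]
```

View pics/p1.png

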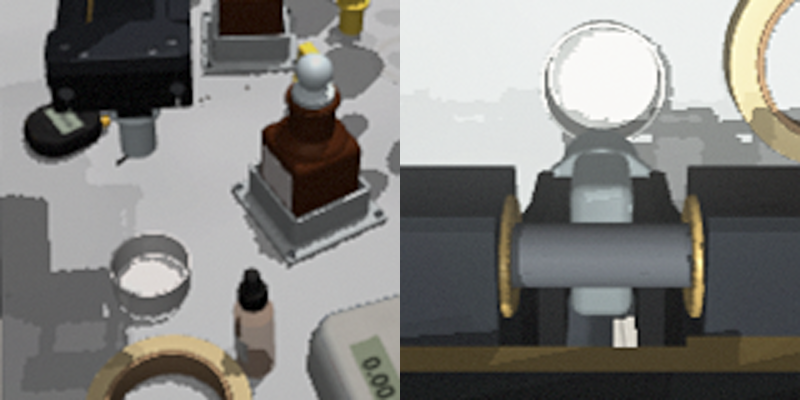

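Side view: the foot is at about (137,147) and upright, with the tin rim at (149,262) as predicted. The wrist view puts the rim at (205,78) against a predicted (197,87), about 5 mm off in the wrist calibration, so I split the difference and lower.

{"op": "drive_tool", "data": {
  "series": [
    [0.01, 0.01, 0.25, 0],
    [0.01, 0.01, 0.5, 0],
    [0.01, 0.01, 0.75, 0],
    [0.01, 0.01, 1, 0],
    [0.01, 0.01, 1, 0]
  ]
}}

```text
time_s: 16.9
tcp_pos: [0.4226, -0.1701, 0.1286]
ee_rot: [[0.991, -0.13, -0.005], [-0.13, -0.991, 0.0], [-0.005, 0.0, -1.0]]
wrist_force: [0.7, -0.1, -0.2]
gripper_width: 0.159
```

{"op": "drive_tool", "data": {
  "series": [
    [0, 0, 0.04, 0],
    [0, 0, 0.08, 0],
    [0, 0, 0.11, 0],
    [0, 0, 0.14, 0],
    [0, 0, 0.14, 0],
    [0, 0, 0.14, 0]
  ]
}}

```text
time_s: 17.65
tcp_pos: [0.4238, -0.1709, 0.1134]
ee_rot: [[0.991, -0.131, 0.0], [-0.131, -0.991, -0.0], [0.0, 0.0, -1.0]]
wrist_force: [-0.0, 0.2, -0.2]
gripper_width: 0.161
```

Lowering the last millimetres in small steps until contact.

{"op": "drive_tool", "data": {
  "series": [
    [0, 0, 0.008, 0],
    [0, 0, 0.016, 0],
    [0, 0, 0.016, 0],
    [0, 0, 0.016, 0]
  ]
}}

```text
time_s: 18.15
tcp_pos: [0.4237, -0.1708, 0.1114]
ee_rot: [[0.991, -0.131, 0.0], [-0.131, -0.991, -0.0], [0.0, 0.0, -1.0]]
wrist_force: [0.3, 0.3, -0.4]
gripper_width: 0.158
```

{"op": "drive_tool", "data": {
  "series": [
    [0, 0, 0.006, 0],
    [0, 0, 0.012, 0],
    [0, 0, 0.012, 0],
    [0, 0, 0.012, 0]
  ]
}}

```text
time_s: 18.65
tcp_pos: [0.4237, -0.1708, 0.11]
ee_rot: [[0.991, -0.131, -0.0], [-0.131, -0.991, 0.0], [-0.0, -0.0, -1.0]]
wrist_force: [0.7, -0.8, -0.0]
gripper_width: 0.158
```

{"op": "drive_tool", "data": {
  "series": [
    [0, 0, 0.006, 0],
    [0, 0, 0.012, 0],
    [0, 0, 0.012, 0],
    [0, 0, 0.012, 0]
  ]
}}

```text
time_s: 19.15
tcp_pos: [0.4238, -0.1708, 0.1096]
ee_rot: [[0.991, -0.131, 0.0], [-0.131, -0.991, -0.0], [0.0, 0.0, -1.0]]
wrist_force: [-2.4, 2.7, 9.5]
gripper_width: 0.154
```

Contact (9.5 N). I'll ease off slightly and open.

{"op": "drive_tool", "data": {
  "series": [
    [0, 0, -0.008, 0],
    [0, 0, -0.008, 0],
    [0, 0, -0.008, 0]
  ]
}}

```text
time_s: 19.52
tcp_pos: [0.4239, -0.1708, 0.1096]
ee_rot: [[0.991, -0.131, 0.0], [-0.131, -0.991, -0.0], [0.0, 0.0, -1.0]]
wrist_force: [-0.5, 0.9, 2.7]
gripper_width: 0.166
```

{"op": "drive_tool", "data": {
  "series": [
    [0, 0, 0, 0],
    [0, 0, 0, 0],
    [0, 0, 0, 0],
    [0, 0, 0, 0],
    [0, 0, 0, 0],
    [0, 0, 0, 0],
    [0, 0, 0, 0],
    [0, 0, 0, 0]
  ],
  "fingers": 60
}}

```text
time_s: 20.52
tcp_pos: [0.4237, -0.1708, 0.1095]
ee_rot: [[0.991, -0.131, 0.0], [-0.131, -0.991, -0.0], [0.0, -0.0, -1.0]]
wrist_force: [0.7, -0.4, -0.6]
gripper_width: 0.685
```

{"op": "drive_tool", "data": {
  "series": [
    [0, 0, -0.1, 0],
    [0, 0, -0.3, 0],
    [0, 0, -0.6, 0],
    [0, 0, -0.9, 0],
    [0, 0, -1, 0],
    [0, 0, -1, 0]
  ]
}}

```text
time_s: 21.28
tcp_pos: [0.4237, -0.1708, 0.2301]
ee_rot: [[0.991, -0.132, 0.002], [-0.132, -0.991, 0.0], [0.002, -0.0, -1.0]]
wrist_force: [0.3, -1.2, -0.5]
gripper_width: 0.692
```

```bash
python3 - <<'E'
from h import *
s=telemetry.sense();b=capture('side');a=capture('top')
print(s['tcp_pos'],s['wrist_force'],s['gripper_width']*87)
y=cv2.resize(b['color'][240:340,162:262],(400,400),interpolation=2)
x=cv2.resize(b['color'][130:290,180:340],(400,400),interpolation=2)
print((np.array(proj(b,(.424,-.171,.064)))-[162,240])*4,(np.array(proj(b,(.424,-.171,.037)))-[162,240])*4)
cv2.imwrite('pics/e1.png',np.hstack([y,x]))
E
```

```text
[ 0.42370409 -0.17076413  0.23013911] [ 0.25534558 -1.22608783 -0.47076783] 60.24622188215354
[196.83857334 164.12653668] [200.40273918 205.06543218]
```

View pics/e1.png

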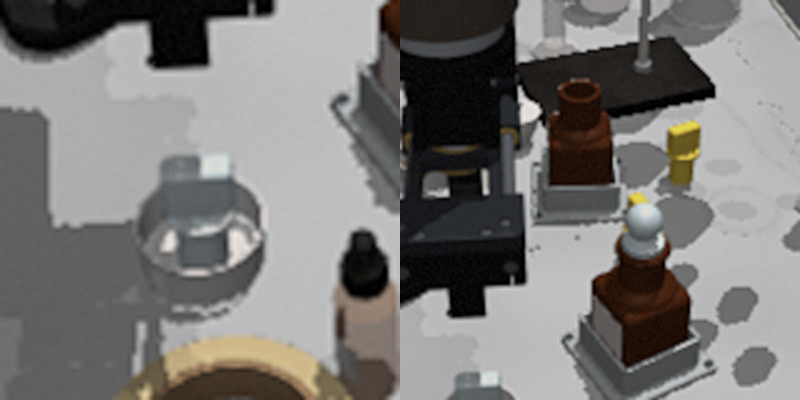

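The stopper stands upright in the middle of the tin (head top at (196,163), predicted (197,164)). The amber bottle is open and down, and the gripper is clear.

```bash
python3 -c "
from h import *
print(order.finish_job())"
```

```text
the job is handed in; nothing more can be done
None
```

The stopper is out of the flat-headed bottle and stands upright in the middle of the empty tin. I handed the job in at about 21 s; no verdict is reported.

**Method:** I twisted the stopper free with strokes of about 1 rad, drawing it up about 4 mm in each. I then carried it to the empty tin and lowered it until it touched the floor (9.5 N). After easing off and releasing it, I raised the gripper clear.

**Last checks:**
- **Stopper:** it is upright, with the top of its head within about a pixel of where I expected it in the side view.
- **Bottle:** it looked fully down in every side view I took during and after the twisting. The pull between strokes never read above 5.6 N, against about 10 N to lift the bottle.
- **Everything else:** I went nowhere near the ball-stopper bottle or the soil tin. The last side view shows the ball-stopper bottle undisturbed, but the soil tin was not in that crop.

**One disagreement:** just before placing, the wrist camera put the tin about 5 mm from where the top and side cameras had it. I aimed between the two; the tolerance is 15 mm.

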